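# Loosen a tight tea-jar cap in its brace

## Task

The ceramic frog is sitting on the screw cap of the tea jar: set it upright on the cork coaster, without dropping it, and let go of it. Then, with the jar staying down in the bamboo well that braces it, unscrew the tight cap anticlockwise (seen from above) just until its threads let go, a little under a quarter turn, and lift it straight up. Finish holding the cap level, at rest, centred just clear above the jar's mouth (no more than a few centimetres), and leave everything else alone.

Things in the scene. Friction and masses are not known exactly. Their poses are not given: they have to be found in the camera images.
- frog_center (a point): Green ceramic frog (0.11 kg), 46 mm tall, 34 mm wide across its two flat sides (its y axis), 46 mm long (x, head at +x); it starts sitting on top of the cap. The point is its centre, 23 mm above its flat underside; z up.
- coaster_top (a point): Round cork coaster fixed to the surface, 104 mm across, 6 mm thick. The point is the centre of its upper face. It lies on one side, left or right, and the jar on the other.
- cap_center (a point): Pale bamboo screw cap (0.09 kg), eight flat upright sides, 56 mm across flats (each 23 mm wide), 40 mm tall, flat top. Point: on its axis, half-way up. x is square to one flat, so flats face every 45 degrees; z up. Two lugs inside catch under the jar's neck ridges: a pull before they are free lifts the jar. Turned 63 degrees anticlockwise on the jar they are free; past 135 they catch again.
- jar_mouth (a point): Blue-green stoneware jar (0.65 kg): square body 72 x 72 mm, 78 mm tall, flat shoulder on which the closed cap's lower edge rests, round neck (44 mm over its ridges). Point: on its axis at the top of the mouth, 109 mm above its underside, 31 mm above the shoulder; closed, the cap's centre is 11 mm below it. To clear the mouth the cap rises 31 mm. x, y square to the body's sides, z up.
- holder_floor (a point): Fixed bamboo well, 93 x 93 mm outside, 46 mm tall, 75 x 75 mm inside. The jar stands in it loose (1.5 mm play a side, so it first turns up to about 5 degrees with the cap) and is kept from turning further. Point: centre of its inner floor, 9 mm above the surface; x, y square to its sides.
- seal (a joint): Slotted, slippery seal disc in the jar's mouth, dragged round by the closed cap, in rad: 0 screwed tight, growing anticlockwise. It resists with 0.35 N m (the cap's tightness; no spring), follows the cap's turn relative to the jar with up to 0.13 rad of lag, and stays at its angle when the cap is lifted off.
- cup: Glazed brown cup, 72 mm across, 62 mm tall, origin under its centre. A bystander.
- tongs: Bamboo tea tongs lying flat along their x axis, about 180 mm long, 8 mm thick, origin under the middle. A bystander.
- pick: Tea pick, 135 mm long, 10 mm thick, lying flat along its x axis between the jar and the coaster, origin under its middle. A bystander. (A stack of three bamboo tiers, 165 mm tall, stands at the far left corner.)
- tin: Green tea tin, 72 mm across, 100 mm tall, origin under its centre; a steel kettle stands beyond it in the far right corner. A bystander.
Things that resemble listed ones, but are neither listed nor needed, are in the scene too. Leave any red look-alike of the part that bears frog_center alone.

How it is judged:
On the way, in this order (a step that is already met when the one before it is completed fails the run):
1. the frog stands upright on the coaster, released (horizontal distance between frog_center and coaster_top below 0.035 m and z of frog_center in the frame of coaster_top between 0.018 and 0.028 m and angle between frog_center's own z axis and vertical below 0.15 rad and contact force between the fingers and frog below 0.1 N and linear speed of frog below 0.03 m/s), for 0.2 s.
2. the cap is turned anticlockwise until the lugs come free, while it is still down on the jar (value of joint seal above 0.9 rad and z of cap_center in the frame of jar_mouth below -0.004 m), for 0.05 s.
At the end, for the whole second after the job is handed in: Cap gripped, still, level to 0.2 rad, off the jar: lower edge 4 to 60 mm over the mouth, axes within 25 mm; turned 0.9 to 1.9 rad (seal) first; jar upright on its well's floor, within 8 mm of its centre; frog upright on the coaster, within 35 mm of centre, released; others in place (value of joint seal between 0.9 and 1.9 rad and z of cap_center in the frame of jar_mouth between 0.024 and 0.08 m and horizontal distance between cap_center and jar_mouth below 0.025 m and angle between cap_center's own z axis and vertical below 0.2 rad and contact force between the fingers and cap above 1 N and contact force between cap and jar below 0.1 N and linear speed of cap below 0.03 m/s and z of jar_mouth in the frame of holder_floor below 0.113 m and horizontal distance between jar_mouth and holder_floor below 0.008 m and angle between jar_mouth's own z axis and vertical below 0.06 rad and horizontal distance between frog_center and coaster_top below 0.035 m and z of frog_center in the frame of coaster_top between 0.018 and 0.028 m and angle between frog_center's own z axis and vertical below 0.15 rad and contact force between the fingers and frog below 0.1 N); the arm keeps its last pose, push and grip.
It fails at once if the jar is lifted or dragged in its well by more than 15 mm (distance of jar_mouth from where it was at the start of the episode above 0.015 m).
It fails at once if the frog is dropped or thrown (it falls faster than 0.6 m/s out of the fingers) (contact force between the fingers and frog below 0.05 N and linear speed of frog above 0.6 m/s).
It fails at once if the cap is turned far past where its threads let go (seal past 1.9 rad) (value of joint seal above 1.9 rad).
It fails at once if the cup, tongs, pick or tin is moved by more than 25 mm (distance of any of cup, tongs, pick, tin from where it was at the start of the episode above 0.025 m).
It also fails if it takes over 58 s, if anything falls off the work surface, if the arm or the gripper's body presses on something with over 40 N, if the wrist force passes 120 N, or if a joint passes its speed limit or range.

## Robot

A 6-joint arm with a two-finger parallel gripper is mounted at the origin on the work surface. World frame = base frame: x ahead of the robot, y to its left, z up, the work surface at z = 0. Lengths are in m, angles in rad, forces in N, time in s.
With the tool pointing down it reaches from about 0.35 to 0.85 m from the base axis. Payload 8.1 kg.
Tool frame: the origin (TCP) lies on the mounting face of the last link; the fingertips stand 186 mm ahead of it and the grasp point (between the pads) lies 167 mm ahead of it; z points along the fingers, y is the line along which they close (so a half turn about z gives the same grasp; the last joint's range is limited). The gripper opens to 93 mm and grips with 3 to 60 N. Pads are 15 mm wide; open, the fingers measure 128 mm over their backs; the gripper's body (75 mm by 188 mm) begins 65 mm behind the grasp point.
Start: joints at [1.211, 0.13, 1.488, -0, 1.523, -0.085], TCP at [0.163, 0.577, 0.405] pointing down, gripper open.
Joint ranges: [-2.96, 2.96], [-0.89, 2.26], [0.02, 2.5], [-1.34, 4.48], [0, 2.73], [-2.66, 2.66]. Speed limits (rad/s): [2.39, 2.39, 2.79, 3.14, 3.14, 3.14].

## Interface

Orientations are given as a rotation vector (axis times angle).
In Python, from plant import read_state, read_camera, camera_params, close_job gives the robot as it stands. The module is installed in compiled form; this text tells all that it offers.
- The arm moves only by the tool servo_tool, never from a script. Its argument "increments" is a list of rows, each an object with "slide": the shift along the tool's x, y, z in mm, a list of three; "dr": the turn, a rotation vector about the tool's x, y, z in rad, a list of three; "jaw": the closure, from 0 (fully open) to 1 (shut). In form: [{"slide": [x, y, z], "dr": [ax, ay, az], "jaw": jaw}, ...]. A call has 1 to 20 rows; each row is the pose to reach, as a shift and turn from the pose commanded when the call began, along the tool's axes at that moment; what a row does not reach only later rows make up. A row lasts 1/10 s, in which the tool goes at most 50 mm and 8.59 degrees, less where a joint would pass 70% of its speed; a pose out of reach is approached as far as the arm can. A call with a gripper value outside its range is refused whole. The fingers move at their own pace and stop on an object; "force" is the grip in N (left out, the last holds). Time passes only in rows, so rows that repeat a pose let the fingers close. It gives the time, the measured TCP pose, the force, the opening and the grip force at its end, in the units of the state.
- read_state(): the state, without advancing time (a new reading comes with each control period).
- read_camera(name): name is "side" or "top"; returns (picture, depth): 480x640x3 uint8, red, green, blue; 480x640 float32, m along the optical axis (not along the pixel's ray), 0 where there is no reading.
- camera_params(name): a dict with "fx", "fy", "cx", "cy" (pixels), "rvec" (rotation vector, rad) and "tvec" (3), from world to camera coordinates, as OpenCV has them. Camera axes: x right, y down, z forward; pixel columns grow to the right and rows downward; lengths in m; the calibration is good to about 2 mm. A picture is of the moment at which its call begins. camera_params takes no time and is no camera call.
- close_job(): hands the job in; it is judged then, once.
The state is a dict: "t": time; "q": joint angles; "dq": joint speeds; "joint_torque": joint torques, N m; "tool_pos": TCP position; "orientation": TCP orientation; "force": force on the tool from outside, world axes, zero at the start; "wrist_torque": the same for the moment, N m; "opening": finger opening in m; "gripper_force": force on a finger pad.
Only numpy, scipy, OpenCV 4.12 (cv2) and the standard library are available. Lean on these libraries where they do the work, as an engineer would, in place of code of your own. Each camera call takes 0.05 s, during which the arm holds its last target. There are 200 camera calls.

## Working session

There is one attempt and no reset: what is moved stays moved. The work goes in short steps, Python scripts to look and compute and a tool call to move; the robot and the scene stay as the last step left them, time stands still between calls to the robot, and variables do not carry over. Pictures are saved under pics/ and viewed, at most 10 in all, crops included, and the job is handed in when it is done.

Besides the shell and the picture viewer there is one more tool, called after "Emit:" as name(argument=value, ...) on one line, values as JSON. servo_tool: Moves the arm, as the interface text tells. Its arguments: {"type":"object","properties":{"increments":{"type":"array"},"force":{"type":"number"}},"required":["increments"]}

```bash
mkdir -p pics; cat > h.py <<'E'
import numpy as np, cv2
from plant import *
def snap(n,name=None):
    im,d=read_camera(n)
    np.savez(''+n+'.npz',im=im,d=d)
    if name: cv2.imwrite('pics/'+name+'.png',im[:,:,::-1])
    return im,d
def cam(n):
    p=camera_params(n); R=cv2.Rodrigues(np.array(p['rvec'],float))[0]
    return p,R,np.array(p['tvec'],float).ravel()
def cloud(n,d):
    p,R,t=cam(n); v,u=np.mgrid[:480,:640]
    c=np.stack([(u-p['cx'])/p['fx']*d,(v-p['cy'])/p['fy']*d,d],-1)
    return (c-t)@R
def ray(n,u,v,z):
    p,R,t=cam(n); o=-R.T@t; r=R.T@np.array([(u-p['cx'])/p['fx'],(v-p['cy'])/p['fy'],1])
    return o+r*(z-o[2])/r[2]
E
python3 - <<'E'
from h import *
for n in('top','side'):
    snap(n,n+'0'); p,R,t=cam(n); print(n,-R.T@t,p['fx'])
print(read_state())
E
```

```text
top [ 0.41880712 -0.01409409  1.13067224] 439.5671242992365
side [0.25447304 0.78753453 0.6029483 ] 501.32428990258757
{'t': 0.1, 'q': array([ 1.21061938e+00,  1.31099145e-01,  1.48915150e+00, -1.98396872e-05,
        1.52301558e+00, -8.54066837e-02]), 'dq': array([ 1.53106905e-03,  4.95098620e-04, -3.71770445e-03,  1.35777425e-03,
       -4.45113599e-04,  9.92042394e-06]), 'joint_torque': array([ 5.20788653e-04, -5.61341572e+01, -4.93095553e+01,  7.69247976e-02,
        2.90843431e-02, -6.75597221e-05]), 'tool_pos': array([0.16270976, 0.57730595, 0.4037944 ]), 'orientation': array([-4.30202020e-01, -3.11164300e+00,  2.57046041e-03]), 'force': array([ 0.31442315,  0.80509345, -0.92729435]), 'wrist_torque': array([-0.00980399, -0.00884612,  0.02420112]), 'gripper_force': 0.0, 'opening': 0.09304904494939273}
```

View pics/top0.png

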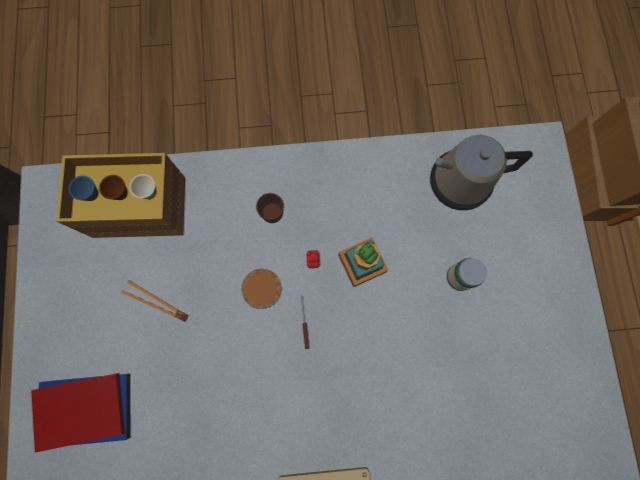

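View pics/side0.png

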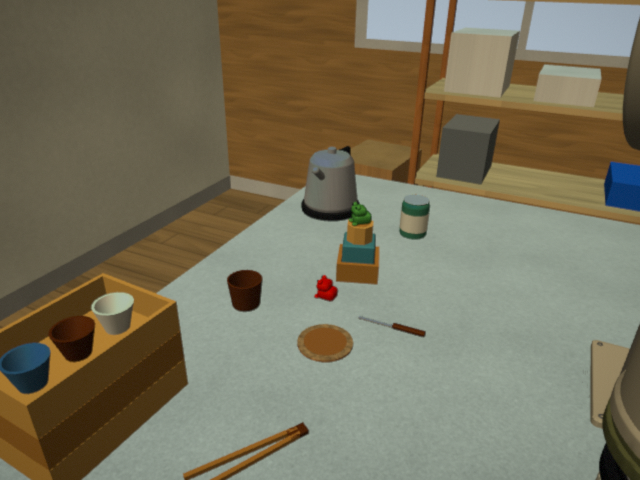

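The top view shows the well, jar, cap and green frog at about (363,261), the frog at (367,250), the coaster at (262,288) and the red look-alike at (313,259). The pick is at (305,322), and the side view agrees with this layout. Next I'll measure positions.

```bash
python3 - <<'E'
from h import *
im={};P={};D={}
for n in('top','side'):
    z=np.load(n+'.npz'); im[n]=z['im'];D[n]=z['d'];P[n]=cloud(n,z['d'])
    hsv=cv2.cvtColor(im[n],cv2.COLOR_RGB2HSV)
    p=P[n]; box=(D[n]>0)&(p[...,2]>0.003)&(p[...,2]<.2)
    H,S,V=cv2.split(hsv)
    def rep(name,m):
        m=m.astype(np.uint8); k,l,s,c=cv2.connectedComponentsWithStats(m)
        for i in range(1,k):
            if s[i,4]>25:
                q=p[l==i]; print(n,name,s[i,4],c[i].round(1),'med',np.median(q,0).round(4),'min',np.percentile(q,3,0).round(3),'max',np.percentile(q,97,0).round(3))
                if name in('frog','blue','cap','well'):
                    pts=np.argwhere(l==i)[:,::-1].astype(np.float32); 
                    zz={'frog':.15,'blue':.087,'cap':.127,'well':.046}[name]
                    b=cv2.boxPoints(cv2.minAreaRect(pts)); w=np.array([ray(n,*x,zz)[:2] for x in b]); e=np.diff(np.vstack([w,w[:1]]),axis=0)
                    print('   rect c',w.mean(0).round(4),'sides',np.linalg.norm(e,axis=1).round(3),'ang',np.degrees(np.arctan2(e[:,1],e[:,0])).round(1))
    near=box&(np.hypot(p[...,0]-P[n][261 if n=='top' else 250,363 if n=='top' else 360,0],p[...,1]-P[n][261 if n=='top' else 250,363 if n=='top' else 360,1])<.09)
    rep('frog',(H>40)&(H<75)&(S>120)&near)
    rep('blue',(H>78)&(H<105)&(S>90)&near)
    rep('cap',near&(p[...,2]>.12)&(p[...,2]<.133)&(H>8)&(H<32))
    rep('well',near&(p[...,2]>.03)&(p[...,2]<.056)&(H<30))
    rep('coaster',box&(p[...,2]<.014)&(H<25)&(S>90))
    rep('red',(H<4)&(S>200)&(p[...,2]<.06)&(V>120))
c=im['top'][215:305,230:400]; c2=im['side'][190:290,310:410]
cv2.imwrite('pics/c1.png',np.hstack([cv2.resize(c[:,100:],(466,600),interpolation=2)])[:,:,::-1])
cv2.imwrite('pics/c2.png',cv2.resize(c2,(600,600),interpolation=2)[:,:,::-1])
E
```

```text
top frog 97 [366.1 249.6] med [ 0.6006 -0.1407  0.1668] min [ 0.588 -0.153  0.16 ] max [ 0.612 -0.131  0.173]
   rect c [ 0.6048 -0.1428] sides [0.028 0.023 0.028 0.022] ang [ -50.1 -141.5  129.7   38.8]
top frog 30 [371.1 257.4] med [ 0.5846 -0.1524  0.1512] min [ 0.578 -0.162  0.147] max [ 0.592 -0.143  0.158]
   rect c [ 0.5851 -0.153 ] sides [0.026 0.006 0.026 0.006] ang [ -54.7 -145.9  125.3   34.3]
top blue 166 [360.9 263.2] med [ 0.5782 -0.1254  0.0856] min [ 0.559 -0.184  0.081] max [ 0.619 -0.107  0.089]
   rect c [ 0.5951 -0.1453] sides [0.067 0.067 0.066 0.067] ang [ -68.3 -160.3  111.4   20.4]
top cap 156 [366.8 259.2] med [ 0.5828 -0.1416  0.1261] min [ 0.569 -0.175  0.122] max [ 0.617 -0.121  0.129]
   rect c [ 0.5911 -0.1493] sides [0.057 0.045 0.057 0.045] ang [ -65.6 -157.5  114.2   23.1]
top well 417 [360.6 265.5] med [ 0.5728 -0.1308  0.0447] min [ 0.543 -0.2    0.034] max [ 0.649 -0.094  0.049]
   rect c [ 0.5962 -0.1473] sides [0.096 0.095 0.094 0.094] ang [ -69.7 -161.8  109.9   19.1]
top coaster 159 [271.2 210.2] med [0.7599 0.0774 0.0047] min [0.742 0.056 0.00
[... 2007 characters left out ...]
086] min [0.398 0.012 0.004] max [0.457 0.022 0.011]
side coaster 1596 [324.7 342.4] med [0.5546 0.1227 0.006 ] min [0.511 0.075 0.004] max [0.599 0.166 0.008]
side coaster 698 [129.1 431.7] med [0.7231 0.4384 0.0086] min [0.716 0.326 0.004] max [0.728 0.523 0.014]
side coaster 1453 [250.8 452.6] med [0.5423 0.3887 0.0074] min [0.498 0.319 0.004] max [0.599 0.454 0.01 ]
side coaster 148 [ 17.3 466.9] med [0.8148 0.5489 0.009 ] min [0.776 0.546 0.003] max [0.851 0.551 0.014]
side red 131 [323.5 283. ] med [ 0.6223 -0.0092  0.0394] min [ 0.611 -0.029  0.029] max [ 0.633 -0.003  0.045]
side red 131 [326.4 292.9] med [ 0.6095 -0.0059  0.0202] min [ 0.599 -0.025  0.008] max [ 0.634 -0.001  0.027]
```

View pics/c1.png

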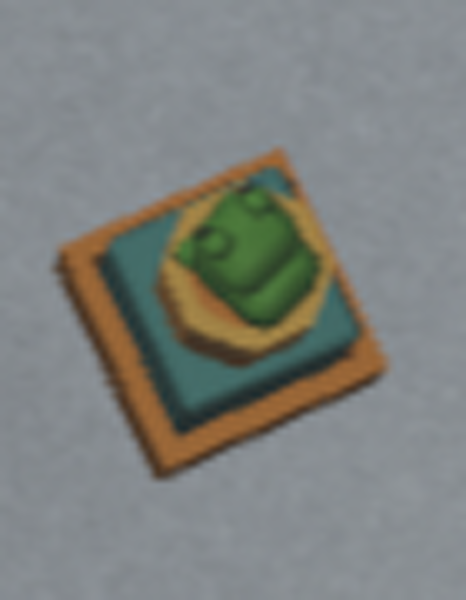

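View pics/c2.png

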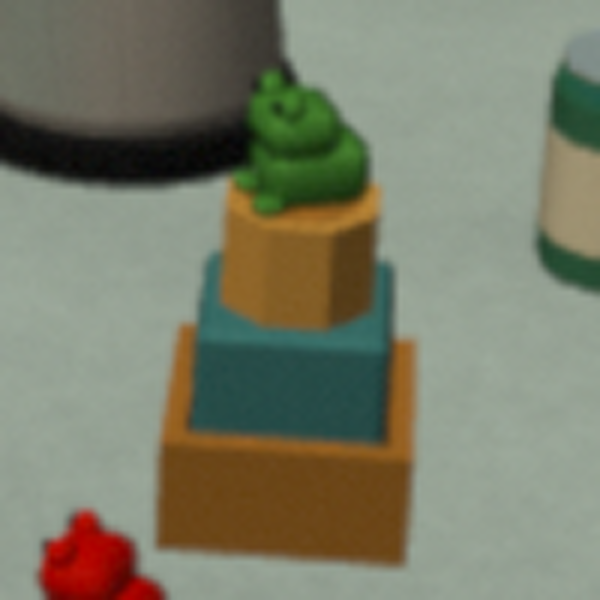

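The crops show the frog's head pointing up-left at yaw about 39°, with its flat sides facing roughly 129° and -51°. The well and jar have a yaw of about 20°. I'll refine the frog centre and work out the move.

```bash
cat >> h.py <<'E'
from scipy.spatial.transform import Rotation as Ro
def goal(grasp,psi_deg):
    """slide mm, dr for grasp point (pads) at grasp, tool down, tool y at psi"""
    s=read_state(); R=Ro.from_rotvec(s['orientation']); a=np.radians(psi_deg)
    y=np.array([np.cos(a),np.sin(a),0]); z=np.array([0,0,-1.]); x=np.cross(y,z)
    T=Ro.from_matrix(np.stack([x,y,z],1))
    d=R.inv().apply(np.array(grasp)+[0,0,.167]-s['tool_pos'])*1000
    return d.round(1),(R.inv()*T).as_rotvec().round(4)
def where():
    s=read_state(); M=Ro.from_rotvec(s['orientation']).as_matrix()
    print('t',s['t'],'grasp',(s['tool_pos']+.167*M[:,2]).round(4),'psi',np.degrees(np.arctan2(M[1,1],M[0,1])).round(2),'tilt',np.degrees(np.arccos(-M[2,2])).round(2),'q',s['q'].round(3),'F',s['force'].round(1),'T',s['wrist_torque'].round(2),'op',s['opening'],'g',s['gripper_force'])
E
python3 - <<'E'
from h import *
where()
for n in('top','side'):
    z=np.load(n+'.npz');p=cloud(n,z['d']);H,S,V=cv2.split(cv2.cvtColor(z['im'],cv2.COLOR_RGB2HSV))
    m=(H>38)&(H<75)&(S>100)&(p[...,2]>.128)&(p[...,2]<.18)&(np.hypot(p[...,0]-.595,p[...,1]+.147)<.06)
    q=p[m]
    for yaw in(34,39,44):
        a=np.radians(yaw); h=q[:,0]*np.cos(a)+q[:,1]*np.sin(a); w=-q[:,0]*np.sin(a)+q[:,1]*np.cos(a)
        lo=[np.percentile(h,1),np.percentile(w,1)];hi=[np.percentile(h,99),np.percentile(w,99)]
        c=np.add(lo,hi)/2; print(n,yaw,m.sum(),'len',(hi[0]-lo[0]).round(4),'wid',(hi[1]-lo[1]).round(4),'c',(c[0]*np.cos(a)-c[1]*np.sin(a)).round(4),(c[0]*np.sin(a)+c[1]*np.cos(a)).round(4))
for psi in(129,-51): print(psi,goal([.595,-.145,.25],psi))
E
```

```text
t 0.1 grasp [0.1626 0.577  0.2368] psi 74.26 tilt 0.1 q [ 1.211  0.131  1.489 -0.     1.523 -0.085] F [ 0.3  0.8 -0.9] T [-0.01 -0.01  0.02] op 0.09304904494939273 g 0.0
top 34 240 len 0.0398 wid 0.0297 c 0.5951 -0.1448
top 39 240 len 0.0397 wid 0.0291 c 0.5951 -0.1451
top 44 240 len 0.0394 wid 0.0287 c 0.5953 -0.1447
side 34 328 len 0.0388 wid 0.0298 c 0.5957 -0.1392
side 39 328 len 0.0372 wid 0.0303 c 0.5962 -0.1395
side 44 328 len 0.0362 wid 0.0308 c 0.5963 -0.14
129 (array([-612.1, -577.9,  -12.3]), array([-1.500e-03, -9.000e-04, -9.554e-01]))
-51 (array([-612.1, -577.9,  -12.3]), array([-1.1000e-03,  1.8000e-03,  2.1861e+00]))
```

Emit:
servo_tool(increments=[{"slide":[-40,-38,-1],"dr":[0,0,0.14],"jaw":0},{"slide":[-612,-575,-12],"dr":[0,0,2.186],"jaw":0},{"slide":[-612,-575,-12],"dr":[0,0,2.186],"jaw":0},{"slide":[-612,-575,-12],"dr":[0,0,2.186],"jaw":0},{"slide":[-612,-575,-12],"dr":[0,0,2.186],"jaw":0},{"slide":[-612,-575,-12],"dr":[0,0,2.186],"jaw":0},{"slide":[-612,-575,-12],"dr":[0,0,2.186],"jaw":0},{"slide":[-612,-575,-12],"dr":[0,0,2.186],"jaw":0},{"slide":[-612,-575,-12],"dr":[0,0,2.186],"jaw":0},{"slide":[-612,-575,-12],"dr":[0,0,2.186],"jaw":0},{"slide":[-612,-575,-12],"dr":[0,0,2.186],"jaw":0},{"slide":[-612,-575,-12],"dr":[0,0,2.186],"jaw":0},{"slide":[-612,-575,-12],"dr":[0,0,2.186],"jaw":0},{"slide":[-612,-575,-12],"dr":[0,0,2.186],"jaw":0},{"slide":[-612,-575,-12],"dr":[0,0,2.186],"jaw":0},{"slide":[-612,-575,-12],"dr":[0,0,2.186],"jaw":0},{"slide":[-612,-575,-12],"dr":[0,0,2.186],"jaw":0},{"slide":[-612,-575,-12],"dr":[0,0,2.186],"jaw":0},{"slide":[-612,-575,-12],"dr":[0,0,2.186],"jaw":0},{"slide":[-612,-575,-12],"dr":[0,0,2.186],"jaw":0}])

```text
t: 2.1
tool_pos: [0.5955, -0.1413, 0.4164]
orientation: [-2.96, -1.049, 0.001]
force: [-0.7, 1.2, -0.0]
opening: 0.0931
gripper_force: 0.0
```

```bash
python3 - <<'E'
from h import *
where()
print(goal([.5955,-.1425,.152],-51))
im,d=snap('side','s1')
cv2.imwrite('pics/s1c.png',cv2.resize(im[60:300,220:540],(800,600),interpolation=2)[:,:,::-1])
E
```

```text
t 2.1 grasp [ 0.5954 -0.1412  0.2494] psi -50.97 tilt 0.06 q [-0.317  0.159  1.436  0.     1.548  0.573] F [-0.7  1.2 -0. ] T [-0.04  0.11 -0.1 ] op 0.09305012357491081 g 0.0
(array([-0.7,  1. , 97.4]), array([-0.001 ,  0.0003,  0.0005]))
```

View pics/s1c.png

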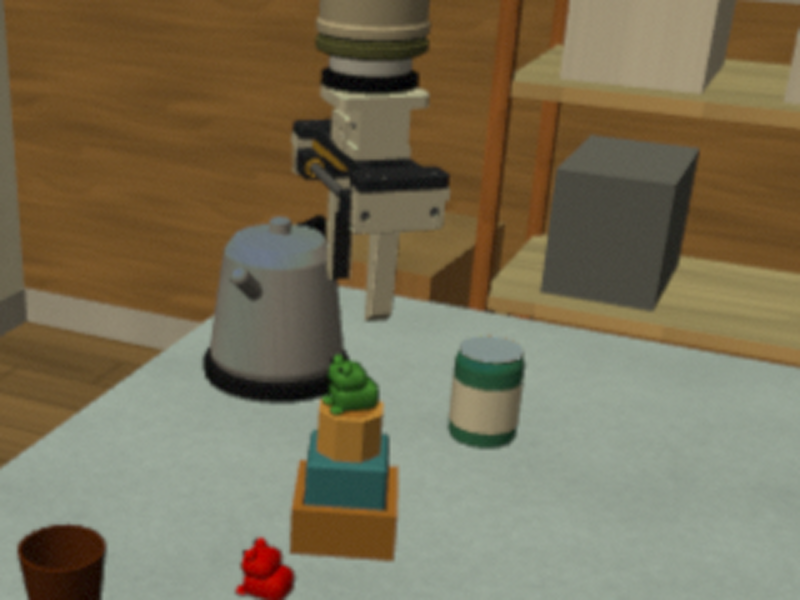

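The gripper hangs straight above the frog: the fingertips' midpoint is near crop (355,295) and the frog is at (352,385). I'll descend and close gently.

Emit:
servo_tool(increments=[{"slide":[0,1,30],"dr":[0,0,0],"jaw":0},{"slide":[0,1,60],"dr":[0,0,0],"jaw":0},{"slide":[0,1,85],"dr":[0,0,0],"jaw":0},{"slide":[0,1,97],"dr":[0,0,0],"jaw":0},{"slide":[0,1,97],"dr":[0,0,0],"jaw":0},{"slide":[0,1,97],"dr":[0,0,0],"jaw":0.3},{"slide":[0,1,97],"dr":[0,0,0],"jaw":0.5},{"slide":[0,1,97],"dr":[0,0,0],"jaw":0.7},{"slide":[0,1,97],"dr":[0,0,0],"jaw":0.8},{"slide":[0,1,97],"dr":[0,0,0],"jaw":0.8},{"slide":[0,1,97],"dr":[0,0,0],"jaw":0.8},{"slide":[0,1,97],"dr":[0,0,0],"jaw":0.8}], force=10)

```text
t: 3.35
tool_pos: [0.5964, -0.1428, 0.3197]
orientation: [2.961, 1.049, -0.0]
force: [0.2, -0.0, -0.6]
opening: 0.0413
gripper_force: 0.0
```

```bash
python3 - <<'E'
from h import *
where()
E
```

```text
t 3.35 grasp [ 0.5964 -0.1428  0.1527] psi -51.0 tilt 0.0 q [-0.319  0.219  1.546 -0.     1.376  0.571] F [ 0.2 -0.  -0.6] T [-0.1   0.1  -0.01] op 0.04127913621344545 g 0.0
```

Still closing; a few more rows, then lift.

Emit:
servo_tool(increments=[{"slide":[0,0,0],"dr":[0,0,0],"jaw":0.9},{"slide":[0,0,0],"dr":[0,0,0],"jaw":0.9},{"slide":[0,0,0],"dr":[0,0,0],"jaw":0.9},{"slide":[0,0,0],"dr":[0,0,0],"jaw":0.9},{"slide":[0,0,0],"dr":[0,0,0],"jaw":0.9}], force=15)

```text
t: 3.85
tool_pos: [0.5964, -0.1428, 0.3197]
orientation: [2.961, 1.049, -0.0]
force: [0.6, -1.0, 0.9]
opening: 0.0342
gripper_force: 14.9
```

Emit:
servo_tool(increments=[{"slide":[0,0,-3],"dr":[0,0,0],"jaw":0.9},{"slide":[0,0,-10],"dr":[0,0,0],"jaw":0.9},{"slide":[0,0,-25],"dr":[0,0,0],"jaw":0.9},{"slide":[0,0,-45],"dr":[0,0,0],"jaw":0.9},{"slide":[0,0,-50],"dr":[0,0,0],"jaw":0.9},{"slide":[0,0,-50],"dr":[0,0,0],"jaw":0.9}])

```text
t: 4.45
tool_pos: [0.5969, -0.1429, 0.372]
orientation: [2.959, 1.048, 0.005]
force: [0.4, 0.1, -0.9]
opening: 0.0341
gripper_force: 14.9
```

```bash
python3 - <<'E'
from h import *
where()
for n in('side','top'):
    im,d=snap(n,n+'2')
    p=cloud(n,d);H,S,V=cv2.split(cv2.cvtColor(im,cv2.COLOR_RGB2HSV))
    m=(H>38)&(H<75)&(S>100)&(p[...,2]>.128)&(np.hypot(p[...,0]-.595,p[...,1]+.147)<.06)
    q=p[m]; print(n,m.sum(), q.min(0) if len(q) else 0,q.max(0) if len(q) else 0)
    np.save(n+'m.npy',m)
cv2.imwrite('pics/s2c.png',cv2.resize(np.load('side.npz')['im'][120:300,260:500],(800,600),interpolation=2)[:,:,::-1])
print(goal([.554,.12,.16],-51))
E
```

```text
t 4.45 grasp [ 0.5975 -0.1431  0.205 ] psi -50.99 tilt 0.21 q [-0.318  0.182  1.491  0.     1.465  0.571] F [ 0.4  0.1 -0.9] T [-0.05  0.08  0.03] op 0.03406860655805777 g 14.884924963116646
side 190 [ 0.57010721 -0.16257583  0.18020427] [ 0.6255723  -0.10206819  0.36880734]
top 0 0 0
(array([ 132.5, -230.8,   42.5]), array([-0.0002,  0.0001,  0.0001]))
```

View pics/s2c.png

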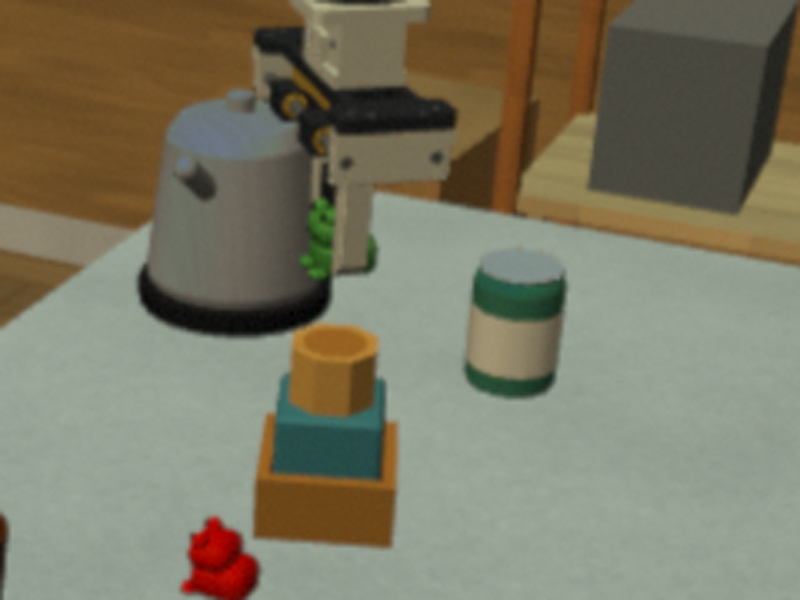

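The frog is held upright (opening 34.1 mm) with the cap bare below it. I'll carry it to the coaster.

Emit:
servo_tool(increments=[{"slide":[10,-17,0],"dr":[0,0,0],"jaw":0.9},{"slide":[28,-49,0],"dr":[0,0,0],"jaw":0.9},{"slide":[48,-84,0],"dr":[0,0,0],"jaw":0.9},{"slide":[68,-119,10],"dr":[0,0,0],"jaw":0.9},{"slide":[88,-154,20],"dr":[0,0,0],"jaw":0.9},{"slide":[108,-189,30],"dr":[0,0,0],"jaw":0.9},{"slide":[124,-216,38],"dr":[0,0,0],"jaw":0.9},{"slide":[132,-231,43],"dr":[0,0,0],"jaw":0.9},{"slide":[132,-231,43],"dr":[0,0,0],"jaw":0.9},{"slide":[132,-231,60],"dr":[0,0,0],"jaw":0.9},{"slide":[132,-231,85],"dr":[0,0,0],"jaw":0.9},{"slide":[132,-231,110],"dr":[0,0,0],"jaw":0.9},{"slide":[132,-231,130],"dr":[0,0,0],"jaw":0.9},{"slide":[132,-231,145],"dr":[0,0,0],"jaw":0.9},{"slide":[132,-231,155],"dr":[0,0,0],"jaw":0.9},{"slide":[132,-231,160],"dr":[0,0,0],"jaw":0.9},{"slide":[132,-231,160],"dr":[0,0,0],"jaw":0.9},{"slide":[132,-231,160],"dr":[0,0,0],"jaw":0.9}])

```text
t: 6.35
tool_pos: [0.5541, 0.1198, 0.2107]
orientation: [2.961, 1.049, 0.002]
force: [0.1, 0.5, -1.2]
opening: 0.0345
gripper_force: 14.9
```

```bash
python3 - <<'E'
from h import *
where()
im,d=snap('side')
p=cloud('side',d);H,S,V=cv2.split(cv2.cvtColor(im,cv2.COLOR_RGB2HSV))
m=(H>38)&(H<75)&(S>100)&(np.hypot(p[...,0]-.554,p[...,1]-.12)<.06)
q=p[m]; print(m.sum(),np.percentile(q,1,0),np.percentile(q,99,0))
E
```

```text
t 6.35 grasp [0.5543 0.1199 0.0437] psi -50.99 tilt 0.08 q [ 0.123  0.221  1.758 -0.     1.161  1.013] F [ 0.1  0.5 -1.2] T [-0.1   0.12  0.06] op 0.03453326648484799 g 14.884834215044975
156 [0.5232014  0.11356132 0.02140742] [0.57757078 0.14792193 0.20749313]
```

Emit:
servo_tool(increments=[{"slide":[0,0,5],"dr":[0,0,0],"jaw":0.9},{"slide":[0,0,9],"dr":[0,0,0],"jaw":0.9},{"slide":[0,0,10.5],"dr":[0,0,0],"jaw":0.9},{"slide":[0,0,11],"dr":[0,0,0],"jaw":0.9},{"slide":[0,0,11.5],"dr":[0,0,0],"jaw":0.9},{"slide":[0,0,11.5],"dr":[0,0,0],"jaw":0.9}])

```text
t: 7.0
tool_pos: [0.5536, 0.1198, 0.1987]
orientation: [-2.961, -1.049, 0.0]
force: [-2.6, -0.7, 3.5]
opening: 0.034
gripper_force: 14.9
```

```bash
python3 - <<'E'
from h import *
where()
E
```

```text
t 7.0 grasp [0.5535 0.1198 0.0317] psi -50.99 tilt 0.02 q [ 0.123  0.238  1.763 -0.     1.141  1.013] F [-2.6 -0.7  3.5] T [-0.12  0.74 -0.04] op 0.0340425099310613 g 14.890428632497787
```

Contact confirmed (Fz about +4.5 N). I'll release slowly and then rise.

Emit:
servo_tool(increments=[{"slide":[0,0,-0.5],"dr":[0,0,0],"jaw":0.6},{"slide":[0,0,-0.5],"dr":[0,0,0],"jaw":0.5},{"slide":[0,0,-0.5],"dr":[0,0,0],"jaw":0.3},{"slide":[0,0,-0.5],"dr":[0,0,0],"jaw":0.1},{"slide":[0,0,-0.5],"dr":[0,0,0],"jaw":0},{"slide":[0,0,-0.5],"dr":[0,0,0],"jaw":0},{"slide":[0,0,-0.5],"dr":[0,0,0],"jaw":0},{"slide":[0,0,-0.5],"dr":[0,0,0],"jaw":0},{"slide":[0,0,-10],"dr":[0,0,0],"jaw":0},{"slide":[0,0,-35],"dr":[0,0,0],"jaw":0},{"slide":[0,0,-75],"dr":[0,0,0],"jaw":0},{"slide":[0,0,-120],"dr":[0,0,0],"jaw":0},{"slide":[0,0,-165],"dr":[0,0,0],"jaw":0},{"slide":[0,0,-190],"dr":[0,0,0],"jaw":0},{"slide":[0,0,-190],"dr":[0,0,0],"jaw":0}])

```text
t: 8.5
tool_pos: [0.5548, 0.12, 0.3949]
orientation: [2.959, 1.048, 0.015]
force: [0.3, 0.5, -0.2]
opening: 0.0927
gripper_force: 0.0
```

```bash
python3 - <<'E'
from h import *
where()
I={}
for n in('side','top'):
    im,d=snap(n,n+'3'); I[n]=im
    p=cloud(n,d);H,S,V=cv2.split(cv2.cvtColor(im,cv2.COLOR_RGB2HSV))
    m=(H>38)&(H<75)&(S>100)&(np.hypot(p[...,0]-.554,p[...,1]-.12)<.06)&(p[...,2]<.08)
    q=p[m]; print(n,m.sum(),np.percentile(q,1,0) if m.any() else 0,np.percentile(q,99,0) if m.any() else 0)
    # cap top: octagon
    c=(p[...,2]>.118)&(p[...,2]<.134)&(np.hypot(p[...,0]-.595,p[...,1]+.145)<.05)&(H<35)
    q=p[c]; ang=[]
    print(' cap',c.sum(),np.median(q,0))
    for a in np.arange(0,180,22.5/9):
        w=q[:,:2]@[np.cos(np.radians(a)),np.sin(np.radians(a))]; lo,hi=np.percentile(w,.7),np.percentile(w,99.3); ang.append((a,hi-lo,(hi+lo)/2))
    ang=np.array(ang); A=np.stack([np.cos(np.radians(ang[:,0])),np.sin(np.radians(ang[:,0]))],1)
    print(' cap centre',np.linalg.lstsq(A,ang[:,2],rcond=None)[0].round(4))
    b=ang[:,1].reshape(4,-1).mean(0); print(' width vs angle mod45',np.c_[ang[:18,0],b*1000].round(1).tolist())
a=cv2.resize(I['side'][190:370,280:460],(400,400),interpolation=2); b=cv2.resize(I['top'][210:310,300:400],(400,400),interpolation=2)
cv2.imwrite('pics/3.png',np.hstack([a,b])[:,:,::-1])
E
```

```text
t 8.5 grasp [0.5564 0.1202 0.2279] psi -50.99 tilt 0.57 q [0.123 0.043 1.599 0.    1.49  1.013] F [ 0.3  0.5 -0.2] T [-0.07  0.12 -0.04] op 0.09266075671722533 g 0.0
side 489 [0.53040558 0.10742138 0.00972779] [0.57467015 0.14263576 0.05132723]
 cap 286 [ 0.59044147 -0.13391606  0.12659156]
 cap centre [ 0.5944 -0.1422]
 width vs angle mod45 [[0.0, 54.1], [2.5, 54.1], [5.0, 54.0], [7.5, 54.0], [10.0, 54.0], [12.5, 54.1], [15.0, 54.2], [17.5, 54.4], [20.0, 54.5], [22.5, 54.4], [25.0, 54.2], [27.5, 54.3], [30.0, 54.4], [32.5, 54.4], [35.0, 54.2], [37.5, 54.0], [40.0, 53.8], [42.5, 53.7]]
top 1 [0.54837335 0.09692368 0.03013227] [0.54837335 0.09692368 0.03013227]
 cap 485 [ 0.59580818 -0.14734263  0.1261322 ]
 cap centre [ 0.5963 -0.1474]
 width vs angle mod45 [[0.0, 55.1], [2.5, 55.1], [5.0, 55.0], [7.5, 54.9], [10.0, 54.9], [12.5, 54.8], [15.0, 55.0], [17.5, 55.0], [20.0, 54.8], [22.5, 54.7], [25.0, 54.7], [27.5, 54.7], [30.0, 54.6], [32.5, 54.7], [35.0, 54.9], [37.5, 55.0], [40.0, 55.0], [42.5, 55.1]]
```

View pics/3.png

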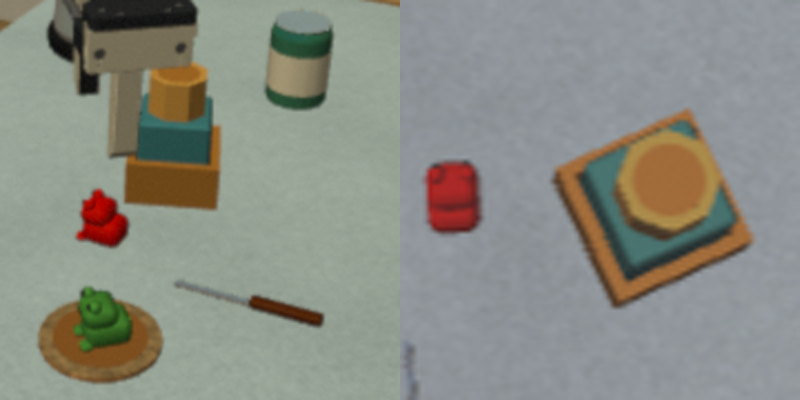

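The frog stands on the coaster, at crop (103,320) on the left panel. The cap is bare on the jar, at (668,180) on the right panel. Next I need the octagon's yaw.

```bash
python3 - <<'E'
from h import *
for a,b in[((265,322),(330,327)),((265,226),(330,233)),((330,327),(372,312)),((330,233),(378,205)),((225,308),(265,322))]:
    for z in(.087,.127):
        if (z==.087)!=(a[1]>280): continue
        A=ray('side',310+a[0]/6,190+a[1]/6,z);B=ray('side',310+b[0]/6,190+b[1]/6,z);e=B-A
        print('len',np.linalg.norm(e).round(4),'normal',(np.degrees(np.arctan2(e[1],e[0]))+90).round(1)%45,'mid',((A+B)/2).round(3))
z=np.load('top.npz');im,d=z['im'],z['d'];p=cloud('top',d)
hsv=cv2.cvtColor(cv2.resize(im[220:300,320:410],None,fx=8,fy=8,interpolation=cv2.INTER_CUBIC),cv2.COLOR_RGB2HSV)
H,S,V=cv2.split(hsv)
for vt in(110,130,150):
    m=((H<30)&(V>vt)).astype(np.uint8)
    k,l,s,c=cv2.connectedComponentsWithStats(m)
    i=l[ int((256-220)*8), int((366-320)*8)]
    mm=(l==i).astype(np.uint8); cs=max(cv2.findContours(mm,0,1)[0],key=cv2.contourArea)[:,0]
    w=np.array([ray('top',320-.5+(x+.5)/8,220-.5+(y+.5)/8,.127)[:2] for x,y in cs])
    # resample by angle
    c=(w.max(0)+w.min(0))/2
    for _ in range(5):
        r=w-c; t=np.arctan2(r[:,1],r[:,0]); o=np.argsort(t); g=np.linspace(-np.pi,np.pi,720,endpoint=False)
        R=np.interp(g,t[o],np.hypot(*r.T)[o],period=2*np.pi); f=lambda k:(R*np.exp(-1j*k*g)).mean()*2
        c=c+[f(1).real,f(1).imag]
    print(vt,i,mm.sum(),'c',c.round(4),'meanr',R.mean().round(4),'amp',[abs(f(k)).round(5) for k in(2,3,4,7,8,9)],'flat yaw mod45',(np.degrees(np.angle(-f(8)))/-8)%45, np.degrees(-np.angle(-f(8)))/8)
E
```

```text
len 0.0237 normal 18.0 mid [ 0.587 -0.122  0.087]
len 0.0234 normal 13.599999999999994 mid [ 0.588 -0.118  0.127]
len 0.0204 normal 17.1 mid [ 0.571 -0.135  0.087]
len 0.0303 normal 31.2 mid [ 0.573 -0.136  0.127]
len 0.0175 normal 34.0 mid [ 0.607 -0.12   0.087]
110 1 60016 c [ 0.5833 -0.1286] meanr 0.0501 amp [np.float64(0.00148), np.float64(0.00101), np.float64(0.00684), np.float64(0.0006), np.float64(0.00209), np.float64(0.00057)] flat yaw mod45 42.17389757342744 -2.8261024265725627
130 1 54082 c [ 0.5847 -0.109 ] meanr 0.0478 amp [np.float64(0.00145), np.float64(0.00352), np.float64(0.00492), np.float64(0.00137), np.float64(0.00052), np.float64(0.00136)] flat yaw mod45 41.108950064471834 -3.891049935528165Traceback (most recent call last):
  File "<stdin>", line 15, in <module>
  File "h.py", line 16, in ray
    p,R,t=cam(n); o=-R.T@t; r=R.T@np.array([(u-p['cx'])/p['fx'],(v-p['cy'])/p['fy'],1])
          ~~~^^^
  File "h.py", line 9, in cam
    p=camera_params(n); R=cv2.Rodrigues(np.array(p['rvec'],float))[0]
ValueError: time passes only in moves, steps and waits
```

```bash
python3 - <<'E'
s=open('h.py').read()
s=s.replace("def cam(n):\n    p=camera_params(n);","C={}\ndef cam(n):\n    p=C.setdefault(n,None) or camera_params(n); C[n]=p;")
open('h.py','w').write(s)
E
python3 - <<'E'
from h import *
z=np.load('top.npz');im,d=z['im'],z['d'];p=cloud('top',d)
near=cv2.dilate(((p[...,2]>.1)&(d>0)).astype(np.uint8),np.ones((3,3)))[220:300,320:410]
near=cv2.resize(near,None,fx=8,fy=8,interpolation=0)
H,S,V=cv2.split(cv2.cvtColor(cv2.resize(im[220:300,320:410],None,fx=8,fy=8,interpolation=cv2.INTER_CUBIC),cv2.COLOR_RGB2HSV))
for hm,vt in((40,60),(32,60),(40,110),(32,130)):
    m=((H<hm)&(V>vt)&(near>0)).astype(np.uint8)
    cs=max(cv2.findContours(m,0,1)[0],key=cv2.contourArea)[:,0]
    w=np.array([ray('top',320-.5+(x+.5)/8,220-.5+(y+.5)/8,.127)[:2] for x,y in cs])
    c=(w.max(0)+w.min(0))/2
    for _ in range(5):
        r=w-c; t=np.arctan2(r[:,1],r[:,0]); o=np.argsort(t); g=np.linspace(-np.pi,np.pi,720,endpoint=False)
        R=np.interp(g,t[o],np.hypot(*r.T)[o],period=2*np.pi); f=lambda k:(R*np.exp(-1j*k*g)).mean()*2
        c=c+[f(1).real,f(1).imag]
    print(hm,vt,len(cs),'c',c.round(4),'r',R.mean().round(4),'amp',[float(abs(f(k)).round(5)) for k in(2,3,4,5,6,7,8,9)],'yaw',(np.degrees(-np.angle(-f(8)))/8)%45)
print(goal([.5955,-.145,.17],-72))
E
```

```text
40 60 762 c [ 0.5965 -0.1842] r 0.0285 amp [0.00432, 0.00154, 0.00044, 0.00108, 0.00034, 0.00059, 0.00018, 0.00053] yaw 9.189403390599997
32 60 760 c [ 0.5967 -0.1868] r 0.0278 amp [0.00503, 0.00171, 0.00061, 0.00101, 0.00058, 0.00062, 0.00035, 0.00045] yaw 15.793348131496039
40 110 703 c [ 0.5977 -0.1828] r 0.0273 amp [0.00392, 0.00039, 0.00072, 0.00106, 0.00038, 0.00071, 0.00034, 0.00054] yaw 5.910936605898632
32 130 799 c [ 0.5979 -0.1855] r 0.026 amp [0.00479, 0.00047, 0.00108, 0.00087, 0.0005, 0.00079, 0.00035, 0.00029] yaw 12.94992188456024
(array([-134.3,  232.1,   52.3]), array([ 0.0007, -0.0018,  0.3667]))
```

```bash
python3 - <<'E'
from h import *
z=np.load('top.npz');im,d=z['im'],z['d'];p=cloud('top',d)
near=cv2.dilate(((p[...,2]>.1)&(d>0)).astype(np.uint8),np.ones((3,3)))[220:300,320:410]
near=cv2.resize(near,None,fx=8,fy=8,interpolation=0)
H,S,V=cv2.split(cv2.cvtColor(cv2.resize(im[220:300,320:410],None,fx=8,fy=8,interpolation=cv2.INTER_CUBIC),cv2.COLOR_RGB2HSV))
g=np.linspace(-np.pi,np.pi,720,endpoint=False)
for hm,vt in((40,60),(32,60),(40,110),(32,110),(32,130)):
    m=((H<hm)&(V>vt)&(near>0)).astype(np.uint8)
    cs=max(cv2.findContours(m,0,1)[0],key=cv2.contourArea)[:,0]
    w=np.array([ray('top',320-.5+(x+.5)/8,220-.5+(y+.5)/8,.127)[:2] for x,y in cs])
    c=(w.max(0)+w.min(0))/2
    for _ in range(8):
        r=w-c; t=np.arctan2(r[:,1],r[:,0]); o=np.argsort(t)
        R=np.interp(g,t[o],np.hypot(*r.T)[o],period=2*np.pi); f=lambda k:(R*np.exp(-1j*k*g)).mean()*2
        c=c+[f(1).real,-f(1).imag]
    print(hm,vt,len(cs),'c',c.round(4),'r',R.mean().round(4),'amp',[float(abs(f(k)).round(5)) for k in(2,3,4,5,6,7,8,9)],'yaw',(np.degrees(-np.angle(-f(8)))/8)%45)
# far half only (top face outline away from camera), best octagon support fit
E
```

```text
40 60 762 c [ 0.5954 -0.146 ] r 0.0317 amp [0.00176, 0.00104, 0.00064, 0.00016, 0.00017, 0.0005, 0.00111, 0.00038] yaw 18.72496862148039
32 60 760 c [ 0.5955 -0.146 ] r 0.0315 amp [0.00181, 0.00111, 0.00076, 0.00019, 0.00019, 0.00054, 0.00113, 0.00041] yaw 18.82741483234433
40 110 703 c [ 0.5975 -0.1472] r 0.0301 amp [0.00046, 0.00059, 0.00078, 0.0001, 0.00024, 0.00048, 0.00125, 0.0002] yaw 19.044783670668917
32 110 704 c [ 0.5975 -0.1472] r 0.03 amp [0.00047, 0.00067, 0.00092, 0.00011, 0.00025, 0.00053, 0.00127, 0.00022] yaw 18.88563486035268
32 130 799 c [ 0.5975 -0.1476] r 0.0294 amp [0.00061, 0.00076, 0.00078, 0.00017, 0.00025, 0.00039, 0.00118, 0.00019] yaw 19.110598999534457
```

Cap yaw is about 19°, which agrees across the masks. I'll hover over the cap with psi = -71° and check centring in the side view.

Emit:
servo_tool(increments=[{"slide":[-10,17,0],"dr":[0,0,0.03],"jaw":0},{"slide":[-30,52,0],"dr":[0,0,0.1],"jaw":0},{"slide":[-52,90,0],"dr":[0,0,0.17],"jaw":0},{"slide":[-74,128,0],"dr":[0,0,0.24],"jaw":0},{"slide":[-96,166,15],"dr":[0,0,0.31],"jaw":0},{"slide":[-116,202,30],"dr":[0,0,0.35],"jaw":0},{"slide":[-130,224,45],"dr":[0,0,0.35],"jaw":0},{"slide":[-134,232,57],"dr":[0,0,0.35],"jaw":0},{"slide":[-134,232,57],"dr":[0,0,0.35],"jaw":0},{"slide":[-134,232,57],"dr":[0,0,0.35],"jaw":0},{"slide":[-134,232,57],"dr":[0,0,0.35],"jaw":0}])

```text
t: 9.7
tool_pos: [0.5957, -0.1434, 0.3319]
orientation: [-3.098, -0.52, -0.001]
force: [0.3, -0.2, 0.6]
opening: 0.093
gripper_force: 0.0
```

```bash
python3 - <<'E'
from h import *
where()
im,d=snap('side'); s=read_state(); M=Ro.from_rotvec(s['orientation']).as_matrix()
p,R,t=cam('side')
c=cv2.resize(im[150:290,290:430],(600,600),interpolation=cv2.INTER_CUBIC)
def pr(X):
    q=R@X+t; return np.array([p['fx']*q[0]/q[2]+p['cx'],p['fy']*q[1]/q[2]+p['cy']])
for sgn in(-1,1):
  for dx in(-.0075,.0075):
    for b in (.0465,):
      u=pr(s['tool_pos']+M@np.array([dx,sgn*b,.186])); v=((u-[290,150]+.5)*600/140).astype(int); cv2.circle(c,tuple(map(int,v)),3,(255,0,255),-1)
u=pr(np.array([.596,-.1448,.127])); v=((u-[290,150]+.5)*600/140).astype(int); cv2.circle(c,tuple(map(int,v)),3,(0,0,255),-1)
cv2.imwrite('pics/s4.png',c[:,:,::-1])
P=cloud('side',d); H,S,V=cv2.split(cv2.cvtColor(im,cv2.COLOR_RGB2HSV))
m=(S<70)&(P[...,2]>.145)&(P[...,2]<.165)&(np.hypot(P[...,0]-.596,P[...,1]+.145)<.08)
k,l,st,cc=cv2.connectedComponentsWithStats(m.astype(np.uint8))
for i in range(1,k):
    if st[i,4]>10: q=(P[l==i]-s['tool_pos'])@M; print(st[i,4],cc[i],'tool frame min',np.percentile(q,5,0).round(4),'max',np.percentile(q,95,0).round(4))
E
```

```text
t 9.7 grasp [ 0.5958 -0.1434  0.1649] psi -70.95 tilt 0.04 q [-0.32   0.207  1.537  0.     1.397  0.918] F [ 0.3 -0.2  0.6] T [0.   0.17 0.01] op 0.09303172162321341 g 0.0
```

View pics/s4.png

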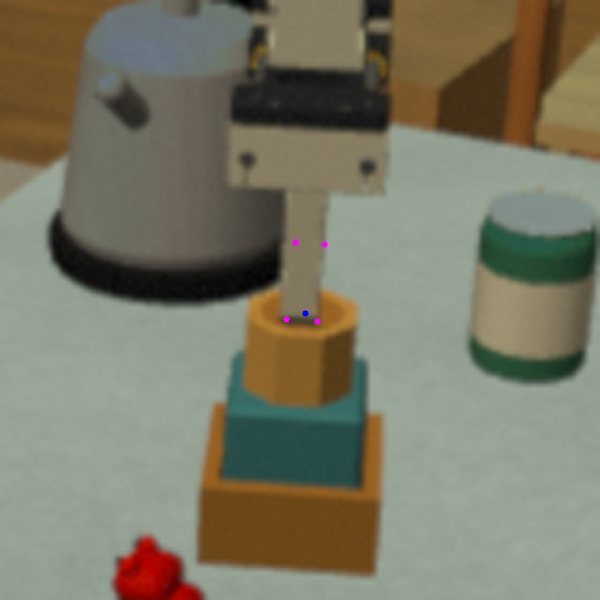

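The side view shows the near finger at x≈302 and the cap centre at (303,314), matching the projected points, so the calibration is consistent. I'll descend around the cap and close lightly first to check centring.

Emit:
servo_tool(increments=[{"slide":[0,1.5,10],"dr":[0,0,0],"jaw":0},{"slide":[0,1.5,30],"dr":[0,0,0],"jaw":0},{"slide":[0,1.5,46],"dr":[0,0,0],"jaw":0},{"slide":[0,1.5,53],"dr":[0,0,0],"jaw":0},{"slide":[0,1.5,53],"dr":[0,0,0],"jaw":0.2},{"slide":[0,1.5,53],"dr":[0,0,0],"jaw":0.3},{"slide":[0,1.5,53],"dr":[0,0,0],"jaw":0.36},{"slide":[0,1.5,53],"dr":[0,0,0],"jaw":0.5},{"slide":[0,1.5,53],"dr":[0,0,0],"jaw":0.5},{"slide":[0,1.5,53],"dr":[0,0,0],"jaw":0.5},{"slide":[0,1.5,53],"dr":[0,0,0],"jaw":0.5},{"slide":[0,1.5,53],"dr":[0,0,0],"jaw":0.5}], force=6)

```text
t: 10.95
tool_pos: [0.5962, -0.1464, 0.2789]
orientation: [3.098, 0.517, 0.001]
force: [-0.5, -1.4, 4.7]
opening: 0.056
gripper_force: 6.0
```

```bash
python3 - <<'E'
from h import *
where()
E
```

```text
t 10.95 grasp [ 0.5964 -0.1464  0.1119] psi -71.05 tilt 0.06 q [-0.324  0.257  1.58  -0.     1.304  0.916] F [-0.5 -1.4  4.7] T [-0.    0.22 -0.03] op 0.05595601336124155 g 5.998542085289955
```

Emit:
servo_tool(increments=[{"slide":[0,0,0],"dr":[0,0,0],"jaw":0.6},{"slide":[0,0,0],"dr":[0,0,0],"jaw":0.6},{"slide":[0,0,0],"dr":[0,0,-0.03],"jaw":0.6},{"slide":[0,0,0],"dr":[0,0,-0.07],"jaw":0.6},{"slide":[0,0,0],"dr":[0,0,-0.12],"jaw":0.6},{"slide":[0,0,0],"dr":[0,0,-0.17],"jaw":0.6},{"slide":[0,0,0],"dr":[0,0,-0.22],"jaw":0.6},{"slide":[0,0,0],"dr":[0,0,-0.27],"jaw":0.6},{"slide":[0,0,0],"dr":[0,0,-0.32],"jaw":0.6},{"slide":[0,0,0],"dr":[0,0,-0.37],"jaw":0.6},{"slide":[0,0,0],"dr":[0,0,-0.4],"jaw":0.6},{"slide":[0,0,0],"dr":[0,0,-0.4],"jaw":0.6}], force=50)

```text
t: 12.15
tool_pos: [0.5964, -0.1464, 0.2789]
orientation: [2.933, 1.122, 0.002]
force: [1.9, -1.1, 5.3]
opening: 0.0553
gripper_force: 50.0
```

```bash
python3 - <<'E'
from h import *
where()
E
```

```text
t 12.15 grasp [ 0.5966 -0.1465  0.1119] psi -48.13 tilt 0.09 q [-0.324  0.257  1.58   0.     1.303  0.516] F [ 1.9 -1.1  5.3] T [-0.12 -0.06 -0.23] op 0.055333669009925465 g 49.995126128196716
```

Torque and opening look right: the pads are flat on the cap with no slip. I'll turn on to about 1.4 rad in total.

Emit:
servo_tool(increments=[{"slide":[0,0,0],"dr":[0,0,-0.05],"jaw":0.6},{"slide":[0,0,0],"dr":[0,0,-0.12],"jaw":0.6},{"slide":[0,0,0],"dr":[0,0,-0.19],"jaw":0.6},{"slide":[0,0,0],"dr":[0,0,-0.26],"jaw":0.6},{"slide":[0,0,0],"dr":[0,0,-0.33],"jaw":0.6},{"slide":[0,0,0],"dr":[0,0,-0.4],"jaw":0.6},{"slide":[0,0,0],"dr":[0,0,-0.47],"jaw":0.6},{"slide":[0,0,0],"dr":[0,0,-0.54],"jaw":0.6},{"slide":[0,0,0],"dr":[0,0,-0.61],"jaw":0.6},{"slide":[0,0,0],"dr":[0,0,-0.68],"jaw":0.6},{"slide":[0,0,0],"dr":[0,0,-0.75],"jaw":0.6},{"slide":[0,0,0],"dr":[0,0,-0.82],"jaw":0.6},{"slide":[0,0,0],"dr":[0,0,-0.89],"jaw":0.6},{"slide":[0,0,0],"dr":[0,0,-0.95],"jaw":0.6},{"slide":[0,0,0],"dr":[0,0,-1.0],"jaw":0.6},{"slide":[0,0,0],"dr":[0,0,-1.0],"jaw":0.6},{"slide":[0,0,0],"dr":[0,0,-1.0],"jaw":0.6}])

```text
t: 13.85
tool_pos: [0.5964, -0.1464, 0.2789]
orientation: [2.038, 2.388, 0.001]
force: [2.5, -1.4, 6.1]
opening: 0.0558
gripper_force: 50.0
```

```bash
python3 - <<'E'
from h import *
where()
im,d=snap('side')
cv2.imwrite('pics/s5.png',cv2.resize(im[170:290,290:430],(700,600),interpolation=cv2.INTER_CUBIC)[:,:,::-1])
E
```

```text
t 13.85 grasp [ 0.5967 -0.1465  0.1119] psi 9.04 tilt 0.1 q [-0.324  0.257  1.579  0.     1.303 -0.482] F [ 2.5 -1.4  6.1] T [-0.19 -0.24 -0.24] op 0.055762263112249716 g 49.99534249305725
```

View pics/s5.png

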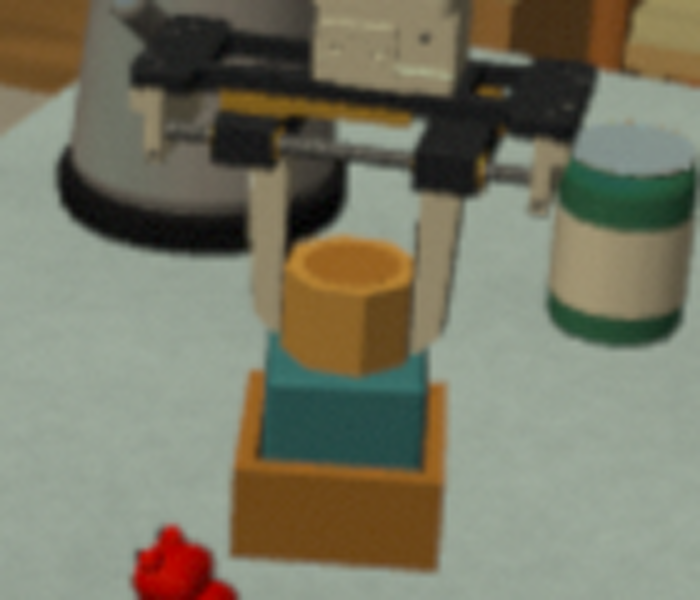

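The cap is held flat and has turned 80°, with the jar still seated. I'll lift a little and check the force, in case the lugs are still caught.

Emit:
servo_tool(increments=[{"slide":[0,0,-1],"dr":[0,0,0],"jaw":0.6},{"slide":[0,0,-2.5],"dr":[0,0,0],"jaw":0.6},{"slide":[0,0,-4],"dr":[0,0,0],"jaw":0.6},{"slide":[0,0,-6],"dr":[0,0,0],"jaw":0.6},{"slide":[0,0,-6],"dr":[0,0,0],"jaw":0.6}])

```text
t: 14.4
tool_pos: [0.5957, -0.1461, 0.2842]
orientation: [-2.036, -2.391, 0.001]
force: [-0.5, -0.4, -0.2]
opening: 0.056
gripper_force: 50.0
```

```bash
python3 - <<'E'
from h import *
where()
E
```

```text
t 14.4 grasp [ 0.5955 -0.146   0.1172] psi 9.17 tilt 0.07 q [-0.324  0.251  1.576 -0.     1.315 -0.484] F [-0.5 -0.4 -0.2] T [-0.07 -0.    0.01] op 0.05597315594284714 g 49.996583461761475
```

Fz is near zero, so the cap is free. I'll lift it to about 45–50 mm total rise.

Emit:
servo_tool(increments=[{"slide":[0,0,-3],"dr":[0,0,0],"jaw":0.6},{"slide":[0,0,-7],"dr":[0,0,0],"jaw":0.6},{"slide":[0,0,-12],"dr":[0,0,0],"jaw":0.6},{"slide":[0,0,-18],"dr":[0,0,0],"jaw":0.6},{"slide":[0,0,-24],"dr":[0,0,0],"jaw":0.6},{"slide":[0,0,-30],"dr":[0,0,0],"jaw":0.6},{"slide":[0,0,-36],"dr":[0,0,0],"jaw":0.6},{"slide":[0,0,-40],"dr":[0,0,0],"jaw":0.6},{"slide":[0,0,-43],"dr":[0,0,0],"jaw":0.6},{"slide":[0,0,-43],"dr":[0,0,0],"jaw":0.6},{"slide":[0,0,-43],"dr":[0,0,0],"jaw":0.6},{"slide":[0,0,-43],"dr":[0,0,0],"jaw":0.6},{"slide":[0,0,-43],"dr":[0,0,0],"jaw":0.6}])

```text
t: 15.7
tool_pos: [0.5959, -0.1462, 0.3268]
orientation: [-2.036, -2.391, 0.0]
force: [-0.0, -0.5, -1.3]
opening: 0.0558
gripper_force: 50.0
```

```bash
python3 - <<'E'
from h import *
where()
im,d=snap('side')
cv2.imwrite('pics/s6.png',cv2.resize(im[150:375,270:470],(530,600),interpolation=cv2.INTER_CUBIC)[:,:,::-1])
E
```

```text
t 15.7 grasp [ 0.5958 -0.1462  0.1598] psi 9.17 tilt 0.04 q [-0.324  0.214  1.539 -0.     1.39  -0.484] F [-0.  -0.5 -1.3] T [-0.07 -0.01  0.02] op 0.055820005276573756 g 49.99656021595001
```

View pics/s6.png

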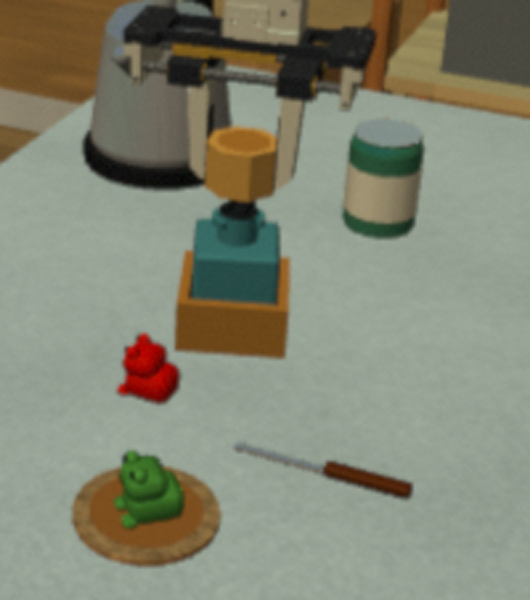

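The cap is held level about 17 mm above the mouth, at (240,165). The jar is seated in its well and the frog is upright on the coaster at (150,490), so I'm handing in.

```bash
python3 -c "
from plant import close_job
print(close_job())"
```

```text
the job is handed in; nothing more can be done
None
```

The job is handed in, but `close_job` returned no verdict: the frog is upright and released on the coaster, and the cap turned 80° and came off without lifting the jar, now held level about 17 mm above the mouth.

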